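# Shut the capsule drawer and click the restock wheel to today

### The job

The coffee capsules have just been restocked: push the grey capsule drawer fully shut with your fingertips. Then flick the edge of the toothed day wheel on top of the drawer unit counter-clockwise (seen from above), click by click, until the tooth with the raised bar rests in its click right at the fixed pointer, without ever clicking past it. Grasp and lift nothing, and leave the cups, the loose capsule and the other things where they stand.

Things in the scene. Friction and masses are not known exactly. Their poses are not given: they have to be found in the camera images.
- capsule_unit: grey plastic capsule drawer unit fixed to the slab, a box 220 (x) x 260 (y) x 85 mm high. Origin at the centre of its underside; x points from its front to its back (away from the robot), y to its left, z up. Its yaw and position vary.
- drawer (a joint): how far the drawer is open, m: 0 fully shut, up to 0.10; it starts 0.035 to 0.075 open. It slides along the unit's x axis with about 1.5 N of friction, stays where it is left and has a firm stop at 0.
- drawer_front (a point): centre of the front face of the drawer's flat grey front panel (256 mm wide, from 8 to 76 mm above the slab; this point 42 mm up); moves with the drawer. When shut it lies at x = -122 mm on the unit's x axis.
- day_wheel (a joint): day wheel angle, rad, counter-clockwise from above positive; 0 = barred tooth at the pointer. Clicks every 0.898 rad (7 a turn); starts 2 to 4 clicks short (near -1.795, -2.693 or -3.590). A spring detent: pushing a tooth tip takes about 2 to 5 N until just past half a click, then the wheel snaps on into the next click and stops there; released sooner it springs back.
- wheel_axis (a point): on the day wheel's vertical axis, 105 mm above the slab; at x = -25 mm, y = 0 of the unit. Black plastic star wheel lying flat on the unit's top, 97 to 113 mm above the slab with free space below: hub radius 32 mm, seven straight teeth 9 mm wide out to radius 54 mm. At every click the middle of a gap (about 32 mm wide at the tips) faces the unit's front (-x).
- index_tip (a point): outer end of the one tooth that carries the raised aluminium bar (50 mm long radially, 6 mm wide, standing 8 mm above the wheel's top), at radius 54 mm, at the wheel's top face; turns with the wheel.
- pointer_edge (a point): upright edge of the fixed aluminium pointer, at its top (111 mm above the slab), 59 mm behind the wheel's axis along the unit's x; its edge faces the wheel and clears the tooth tips by 5 mm.
- cup_a: clear glass cappuccino cup, 76 mm across, 60 mm high, with a handle; stands on the back left of the unit's top. Origin at the centre of its underside. Leave alone.
- cup_b: a second cup of the same kind, on the slab left of the unit. Leave alone.
- capsule: single aluminium coffee capsule, 37 mm across, 25 mm high, standing on the unit's top left of the wheel. Origin at the centre of its underside. Leave alone.
- knock_tube: stainless knock tube, 96 mm across, 120 mm high, with a crossbar, on the slab beside the unit. Origin at the centre of its underside. Leave alone.
- stirrer_cup: bamboo cup 66 mm across and 85 mm high with stirrers standing in it to about 130 mm, on the slab beside the unit. Origin at the centre of its underside. Leave alone.
- milk_jug: steel milk jug, 90 mm across, 100 mm high, with a handle, on the slab beside the unit. Origin at the centre of its underside. Leave alone.
- tamper: steel tamper, base 58 mm across, 86 mm high, on the slab to the right of the drawer. Origin at the centre of its underside. Leave alone.

How it is judged:
By the outcome, as a careful person would: the job done as asked, in the order asked, and still so for the second after the job is handed in, with the robot touching nothing.
It also fails if it takes over 58 s, if anything falls off the work surface, if the arm or the gripper's body presses on something with over 40 N, if the wrist force passes 120 N, or if a joint passes its speed limit or range.

### The arm

A 6-joint arm with a two-finger parallel gripper is mounted at the origin on the work surface. World frame = base frame: x ahead of the robot, y to its left, z up, the work surface at z = 0. Lengths are in m, angles in rad, forces in N, time in s.
With the tool pointing down it reaches from about 0.375 to 0.9 m from the base axis. Payload 3.1 kg.
Tool frame: the origin (TCP) lies midway between the tips of the shut fingers; the grasp point (between the pads) lies 19 mm behind it; z points along the fingers, y is the direction in which the jaws open and shut (so a half turn about z gives the same grasp; the last joint's range is limited). The gripper opens to 87 mm and grips with 3 to 60 N. Pads are 19 mm wide; open, the fingers measure 117 mm over their backs; the gripper's body (75 mm by 190 mm) begins 51 mm behind the grasp point.
Start: joints at [-1.333, 0.527, 1.433, -0, 1.181, -0.178], TCP at [0.253, -0.571, 0.223] pointing down, gripper open.
Joint ranges: [-3.08, 3.08], [-0.75, 2.2], [0.22, 2.44], [-1.43, 4.57], [0, 2.65], [-2.85, 2.85]. Speed limits (rad/s): [2.79, 2.79, 3.14, 3.14, 3.14, 3.14].

### API

Orientations are given as a unit quaternion [x, y, z, w].
In Python, from rig import robot gives the robot as it stands.
- The arm moves only by the tool move_arm, never from a script. Its argument "rows" is one flat list of numbers, 7 for each row, row after row: the shift along the world's x, y, z in mm, then the turn, a rotation vector about the world's x, y, z in rad, then the closure, from 0 (fully open) to 1 (shut). A call has 1 to 12 rows; each row shifts and turns the commanded pose from where the row before left it; what a row does not reach is not made up. A row lasts 1/10 s, in which the tool goes at most 50 mm and 8.59 degrees, less where a joint would pass 70% of its speed; a pose out of reach is approached as far as the arm can. A call with a gripper value outside its range is refused whole. The fingers move at their own pace and stop on an object; "grip_force" is the grip in N (left out, the last holds). Time passes only in rows, so rows that do not move let the fingers close. It gives the time, the measured TCP pose, the force and the opening at its end, in the units of the state.
- robot.get_obs(): the state, without advancing time (a new reading comes with each control period).
- robot.camera(name): name is "scene" or "top"; returns a dict with "color" (420x560x3 uint8, red, green, blue), "z_map" (420x560 float32, m along the optical axis (not along the pixel's ray), 0 where there is no reading), "camera_matrix" (3x3 intrinsics, pixels), "R" (3x3) and "t" (3): a world point X has camera coordinates R X + t. Camera axes: x right, y down, z forward; pixel columns grow to the right and rows downward; lengths in m; the calibration is good to about 2 mm. A picture is of the moment at which its call begins.
- robot.hand_in(): hands the job in, once; it reports no verdict.
Trained networks look in the newest picture that a camera, given by its name, has taken for a name from the list of things; names that differ only in an ending like _2 or _b are one class to them, and where a whole thing is asked for, a point or a joint stands for the part that bears it (a point fixed in the world has none). Each returns a list of dicts, best first, with "conf" (0 to 1); they miss things now and then, are a little off and sometimes report something else, mostly with a low value. They report only what shows in the picture. A call takes as long as a camera call.
- robot.search_frame(camera, thing): "at" ([column, row] in pixels, amid what is visible of it).
- robot.spot_point(camera, thing): "at" ([column, row] in pixels: a listed point, or the origin of a listed thing).
The state is a dict: "time": time; "q": joint angles; "joint_velocities": joint speeds; "joint_torque": joint torques, N m; "position": TCP position; "tool_rot": TCP orientation; "ft_force": force on the tool from outside, world axes, zero at the start; "moment": the same for the moment, N m; "grip_width": finger opening in m.
Only numpy, scipy, OpenCV 4.12 (cv2) and the standard library are available. Lean on these libraries where they do the work, as an engineer would, in place of code of your own. Each camera call takes 0.05 s, during which the arm holds its last target.

## Working session

There is one attempt and no reset: what is moved stays moved. The work goes in short steps, Python scripts to look and compute and a tool call to move; the robot and the scene stay as the last step left them, time stands still between calls to the robot, and variables do not carry over. Pictures are saved under pics/ and viewed, and the job is handed in when it is done.

Besides the shell and the picture viewer there is one more tool, called after "Call:" as name(argument=value, ...) on one line, values as JSON. move_arm: Moves the arm, as the interface text tells. Its arguments: {"type":"object","properties":{"rows":{"type":"array","items":{"type":"number"}},"grip_force":{"type":"number"}},"required":["rows"]}

```bash
mkdir -p pics; ls; cat > h.py <<'E'
import numpy as np,cv2
from rig import robot
def snap(name,fn):
    c=robot.camera(name); cv2.imwrite('pics/'+fn,cv2.cvtColor(c['color'],cv2.COLOR_RGB2BGR)); return c
def ray(c,uv):
    K=np.array(c['camera_matrix']);R=np.array(c['R']);t=np.array(c['t'])
    d=R.T@np.linalg.solve(K,[uv[0],uv[1],1.]); return -R.T@t,d
def atz(c,uv,z):
    o,d=ray(c,uv); return o+d*(z-o[2])/d[2]
def dep(c,uv):
    o,d=ray(c,uv); u,v=int(round(uv[0])),int(round(uv[1])); return o+d*float(c['z_map'][v,u])
def proj(c,X):
    p=np.array(c['R'])@np.array(X)+np.array(c['t']); p=np.array(c['camera_matrix'])@p; return p[:2]/p[2]
E
python3 - <<'E'
from h import *
np.set_printoptions(precision=4,suppress=True)
for n in ['scene','top']:
    c=snap(n,n+'0.png'); o,_=ray(c,[0,0]); print(n,o)
    for th,z in [('drawer_front',.042),('wheel_axis',.105),('index_tip',.113),('pointer_edge',.111),('capsule_unit',0),('tamper',0),('capsule',.085),('milk_jug',0),('knock_tube',0),('stirrer_cup',0),('cup',0),('cup_a',.085),('cup_b',0)]:
        for r in robot.spot_point(n,th)[:2]:
            print(th,round(r['conf'],2),np.round(r['at'],1),atz(c,r['at'],z))
print(robot.get_obs())
E
```

```text
pics
scene [ 1.0969 -0.1496  0.7139]
drawer_front 0.97 [209.  202.2] [ 0.4682 -0.0701  0.042 ]
wheel_axis 0.63 [234.  231.3] [ 0.611  -0.0537  0.105 ]
index_tip 0.77 [233.6 201.9] [ 0.5501 -0.0356  0.113 ]
pointer_edge 0.57 [249.4 251.6] [ 0.667  -0.0429  0.111 ]
capsule_unit 0.84 [242.8 275.3] [ 0.6364 -0.0524  0.    ]
tamper 0.71 [ 95.5 242.1] [ 0.4543 -0.3097 -0.    ]
tamper 0.48 [278.9 214.5] [0.517  0.0663 0.    ]
capsule 0.84 [276.  213.6] [0.582  0.0362 0.085 ]
capsule 0.2 [241.6 275.4] [ 0.6907 -0.0659  0.085 ]
milk_jug 0.95 [116.4 280. ] [ 0.5618 -0.2805  0.    ]
milk_jug 0.18 [ 97.8 243.9] [ 0.4607 -0.3058  0.    ]
knock_tube 0.87 [343.8 235.3] [0.6171 0.171  0.    ]
stirrer_cup 0.87 [136.9 340.9] [ 0.699 -0.262  0.   ]
cup 0.93 [295.9 250.6] [0.6183 0.0644 0.    ]
cup 0.64 [296.4 180.6] [0.4347 0.1402 0.    ]
cup_a 0.93 [295.9 250.6] [0.6753 0.039  0.085 ]
cup_a 0.64 [296.4 180.6] [0.5135 0.1057 0.085 ]
cup_b 0.93 [295.9 250.6] [0.6183 0.0644 0.    ]
cup_b 0.64 [296.4 180.6] [0.4347 0.1402 0.    ]
top [0.5115 0.0335 1.2422]
drawer_front 0.65 [331.3 259.2] [ 0.4651 -0.0668 
[... 678 characters left out ...]
] [0.6994 0.0376 0.    ]
cup_a 0.94 [243.2 271.7] [0.4425 0.1307 0.085 ]
cup_a 0.88 [283.9 160.7] [0.6865 0.0374 0.085 ]
cup_b 0.94 [243.2 271.7] [0.4374 0.1378 0.    ]
cup_b 0.88 [283.9 160.7] [0.6994 0.0376 0.    ]
{'time': 1.4, 'q': array([-1.3325,  0.5275,  1.4327,  0.    ,  1.1814, -0.1785]), 'joint_velocities': array([ 0.0005,  0.0004,  0.0009,  0.0007, -0.0004,  0.001 ]), 'joint_torque': array([ -0.0003, -44.0014, -17.6979,   0.0634,   0.0505,  -0.    ]), 'position': array([ 0.2531, -0.5715,  0.2225]), 'tool_rot': array([ 0.9784,  0.2069,  0.    , -0.    ]), 'ft_force': array([ 0.0843, -0.4377,  0.0656]), 'moment': array([-0.0312, -0.035 , -0.0344]), 'grip_width': 0.08672335534626412}
```

```bash
python3 - <<'E'
import cv2
a=cv2.imread('pics/top0.png'); cv2.imwrite('pics/top0c.png',cv2.resize(a[120:320,200:460],None,fx=3,fy=3,interpolation=cv2.INTER_CUBIC))
a=cv2.imread('pics/scene0.png'); cv2.imwrite('pics/scene0c.png',cv2.resize(a[150:350,70:330],None,fx=3,fy=3,interpolation=cv2.INTER_CUBIC))
E
```

```text
(no output)
```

View pics/top0c.png

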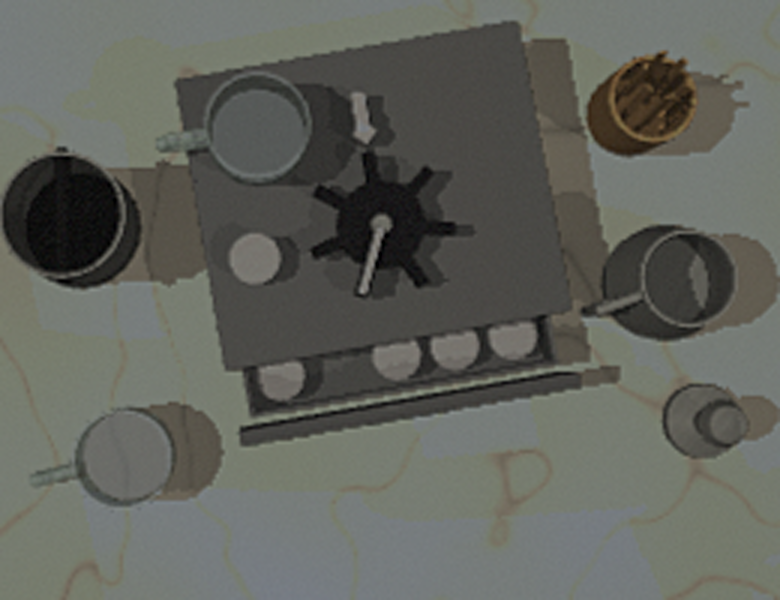

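View pics/scene0c.png

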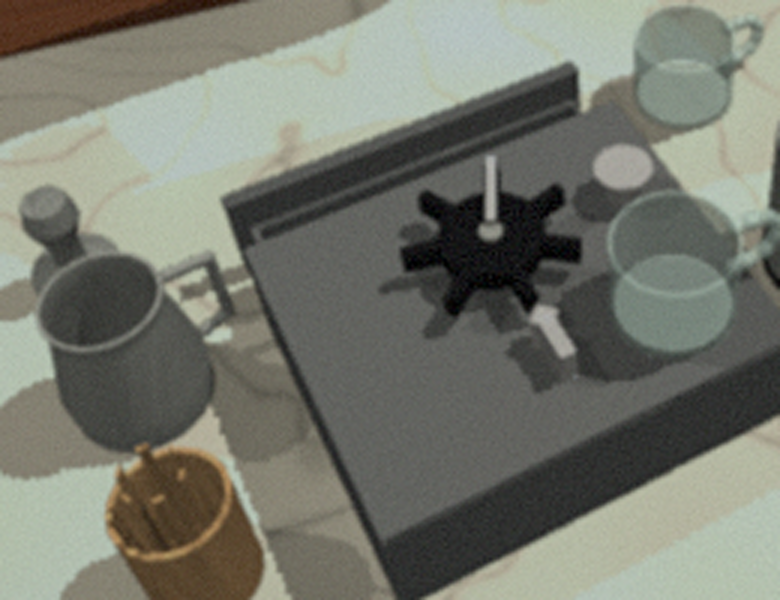

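Top view shows the unit yawed about +9°. The barred tooth tip is near (320,218), just left of the front gap, so it is 4 clicks short. I'll refine the position from the depth maps.

```bash
cat > geo.py <<'E'
from h import *
def cloud(c):
    Z=c['z_map'].astype(float);K=np.array(c['camera_matrix']);R=np.array(c['R']);t=np.array(c['t'])
    v,u=np.mgrid[:Z.shape[0],:Z.shape[1]]
    P=np.stack([(u-K[0,2])/K[0,0]*Z,(v-K[1,2])/K[1,1]*Z,Z],-1)
    W=(P-t)@R; W[Z<=0]=np.nan; return W
E
python3 - <<'E'
from geo import *
np.set_printoptions(precision=4,suppress=True)
for n in ['top','scene']:
    c=robot.camera(n); W=cloud(c); X=W.reshape(-1,3); col=c['color'].reshape(-1,3).astype(int)
    near=np.hypot(X[:,0]-.635,X[:,1]+.045)<.2
    m=near&(abs(X[:,2]-.085)<.006)
    r=cv2.minAreaRect(X[m][:,:2].astype(np.float32)*1000); print(n,'unit rect',r,np.median(X[m,2]))
    w=(np.hypot(X[:,0]-.613,X[:,1]+.047)<.065)&(X[:,2]>.104)&(X[:,2]<.118)
    (cc,rr)=cv2.minEnclosingCircle(X[w][:,:2].astype(np.float32)*1000);print('wheel pts',w.sum(),cc,rr,'z',np.median(X[w,2]))
    b=w&(col.sum(1)>300)
    w2=(np.hypot(X[:,0]-.613,X[:,1]+.047)<.065)&(X[:,2]>.1165)&(X[:,2]<.13)
    print('bar',w2.sum(),X[w2].mean(0) if w2.sum() else None)
    f=near&(X[:,2]>.07)&(X[:,2]<.079)&(X[:,0]<.53)
    print('panel top',f.sum(), cv2.minAreaRect(X[f][:,:2].astype(np.float32)*1000))
E
```

```text
top unit rect ((605.2216186523438, -50.61882019042969), (272.83349609375, 397.2484436035156), 8.828314781188965) 0.08435571302640775
wheel pts 951 (613.0504150390625, -45.4401969909668) 63.73983383178711 z 0.11219431632898898
bar 85 [ 0.5876 -0.0472  0.1197]
panel top 549 ((500.1796875, -66.19361877441406), (69.94245147705078, 240.5811767578125), 8.49028491973877)
scene unit rect ((606.8685913085938, -52.968902587890625), (272.2628173828125, 392.1710510253906), 9.164137840270996) 0.08540316392787205
wheel pts 1375 (616.2296142578125, -52.89584732055664) 62.46699142456055 z 0.1130543551700493
bar 72 [ 0.585  -0.0466  0.121 ]
panel top 695 ((471.7417297363281, -71.28004455566406), (17.683319091796875, 239.96368408203125), 8.789581298828125)
```

```bash
cat > fit.py <<'E'
from geo import *
from scipy.optimize import differential_evolution
def star(d,a):
    r=np.hypot(d[:,0],d[:,1]);th=np.arctan2(d[:,1],d[:,0])-a
    s=2*np.pi/7; th=(th+s/2)%s-s/2
    return (r<32)|((r<54)&(abs(r*np.sin(th))<4.5))
def fitwheel(c,near=(613,-48)):
    X=cloud(c).reshape(-1,3)*1000; X=X[np.hypot(X[:,0]-near[0],X[:,1]-near[1])<75]; X=X[X[:,2]<122]
    on=X[:,2]>104; off=(X[:,2]<92)
    # points on the unit seen under the wheel silhouette are off
    def cost(p):
        s=star(X[:,:2]-p[:2],p[2]); return (s&~on).sum()+((~s)&on).sum()
    r=differential_evolution(cost,[(near[0]-12,near[0]+12),(near[1]-12,near[1]+12),(0,2*np.pi/7)],seed=1,tol=1e-6,popsize=20)
    return r.x,r.fun,on.sum()
E
python3 - <<'E'
from fit import *
np.set_printoptions(precision=3,suppress=True)
for n in ['top','scene']:
    c=robot.camera(n); x,f,k=fitwheel(c); print(n,x,f,k,'angles deg',(np.degrees(x[2])+np.arange(7)*360/7)%360)
    X=cloud(c).reshape(-1,3)*1000
    # unit top: side edges
    m=(np.hypot(X[:,0]-635,X[:,1]+48)<200)&(X[:,2]>81)&(X[:,2]<89)
    for yaw in [8.,8.5,9.,9.5,10]:
        a=np.radians(yaw);u=X[m][:,:2]@np.array([np.cos(a),np.sin(a)]);v=X[m][:,:2]@np.array([-np.sin(a),np.cos(a)])
        hu=np.histogram(u,np.arange(400,800,2));hv=np.histogram(v,np.arange(-350,100,2))
        gu=hu[0].max()*.3;gv=hv[0].max()*.3
        iu=np.where(hu[0]>gu)[0];iv=np.where(hv[0]>gv)[0]
        eu=np.abs(np.diff(hu[0])).max();ev=np.abs(np.diff(hv[0])).max()
        print(yaw,'u',hu[1][iu[0]],hu[1][iu[-1]+1],'v',hv[1][iv[0]],hv[1][iv[-1]+1],eu,ev)
    # panel front top edge
    m=(X[:,2]>72)&(X[:,2]<79)&(X[:,0]<510)&(X[:,0]>430)&(abs(X[:,1]+68)<125)
    P=X[m];A=np.c_[P[:,1],np.ones(len(P))];s=np.linalg.lstsq(A,P[:,0],rcond=None)[0];print('panel line',s,np.degrees(np.arctan(-s[0])))
E
```

```text
top [607.533 -54.845   0.16 ] 124.0 1038 angles deg [  9.161  60.59  112.018 163.447 214.876 266.304 317.733]
8.0 u 508 728 v -268 -8 49 50
8.5 u 508 728 v -274 -14 47 59
9.0 u 506 726 v -278 -18 73 71
9.5 u 504 724 v -284 -24 59 60
10 u 502 724 v -290 -30 39 40
panel line [ -0.159 461.175] 9.0406432955021
scene [607.361 -53.654   0.157] 629.0 1504 angles deg [  9.016  60.444 111.873 163.302 214.73  266.159 317.587]
8.0 u 510 730 v -268 -8 134 63
8.5 u 508 728 v -272 -14 201 110
9.0 u 508 726 v -278 -18 233 133
9.5 u 506 726 v -284 -24 140 89
10 u 504 724 v -290 -30 101 72
panel line [ -0.158 462.498] 8.969872581091716
```

Call:
move_arm(rows=[16,45,0,0,0,-0.024,1,16,45,0,0,0,-0.024,1,16,45,0,0,0,-0.024,1,16,45,0,0,0,-0.024,1,16,45,0,0,0,-0.024,1,16,45,0,0,0,-0.024,1,16,45,0,0,0,-0.024,1,16,45,0,0,0,-0.024,1,16,45,0,0,0,-0.024,1,16,45,0,0,0,-0.024,1,20,40,0,0,0,-0.02,1,0,0,0,0,0,0,1], grip_force=20)

```text
time: 2.8
position: [0.4343, -0.077, 0.2229]
tool_rot: [0.997, 0.082, 0.001, -0.001]
ft_force: [-0.9, 0.3, -0.5]
grip_width: 0.0026
```

Call:
move_arm(rows=[0,-4,-40,0,0,-0.007,1,0,0,-45,0,0,0,1,0,0,-45,0,0,0,1,0,0,-35,0,0,0,1,0,0,-16,0,0,0,1,0,0,0,0,0,0,1])

```text
time: 3.4
position: [0.4317, -0.0858, 0.0395]
tool_rot: [0.997, 0.074, -0.002, -0.001]
ft_force: [0.3, -0.7, 0.3]
grip_width: 0.0005
```

```bash
python3 - <<'E'
from geo import *
c=snap('scene','s1.png'); a=cv2.imread('pics/s1.png'); cv2.imwrite('pics/s1c.png',cv2.resize(a[80:300,70:340],None,fx=2.9,fy=2.7))
o=robot.get_obs();print(o['position'],o['tool_rot'],o['ft_force'],o['grip_width'])
E
```

```text
[ 0.43253177 -0.0860859   0.04077313] [ 9.97224021e-01  7.44511471e-02 -1.01289833e-03 -5.02819297e-04] [ 0.35981397 -0.32230964 -0.81886549] 0.0003033386315863516
```

View pics/s1c.png

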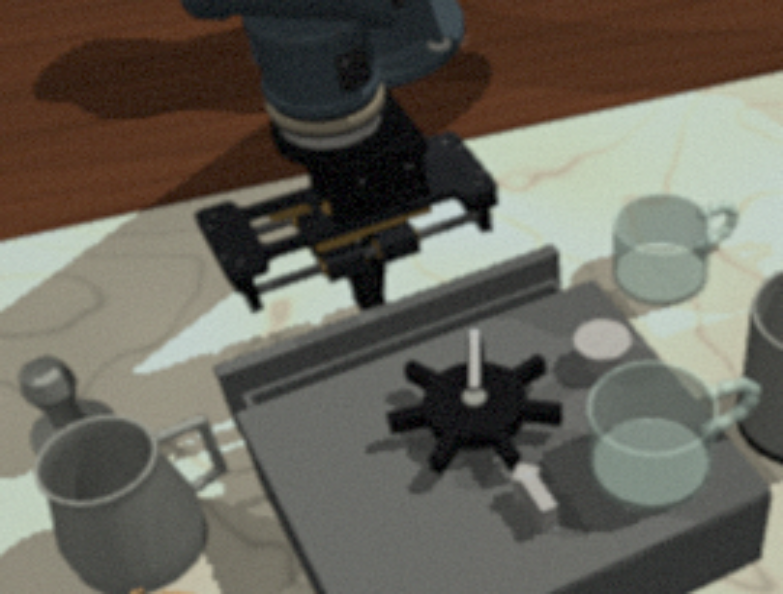

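Finger is shut and low in front of the drawer panel (crop ≈(370,290)). Pushing along the unit's x.

Call:
move_arm(rows=[8,1.3,0,0,0,0,1,8,1.3,0,0,0,0,1,6,1,0,0,0,0,1,6,1,0,0,0,0,1,6,1,0,0,0,0,1,6,1,0,0,0,0,1,6,1,0,0,0,0,1,6,1,0,0,0,0,1,5,0.8,0,0,0,0,1,5,0.8,0,0,0,0,1,3,0.5,0,0,0,0,1])

```text
time: 4.55
position: [0.4985, -0.0746, 0.0415]
tool_rot: [0.997, 0.075, 0.0, -0.0]
ft_force: [-1.8, -1.2, 0.6]
grip_width: 0.0002
```

Call:
move_arm(rows=[2,0.3,0,0,0,0,1,2,0.3,0,0,0,0,1,1,0.2,0,0,0,0,1,1,0.2,0,0,0,0,1,0,0,0,0,0,0,1])

```text
time: 5.05
position: [0.501, -0.074, 0.0414]
tool_rot: [0.997, 0.075, -0.003, -0.0]
ft_force: [-7.4, -5.4, 5.0]
grip_width: 0.0007
```

Call:
move_arm(rows=[2,0.3,0,0,0,0,1,1,0.1,0,0,0,0,1,0,0,0,0,0,0,1])

```text
time: 5.35
position: [0.5009, -0.0737, 0.0413]
tool_rot: [0.997, 0.076, -0.006, -0.001]
ft_force: [-13.6, -9.7, 8.6]
grip_width: 0.0004
```

```bash
python3 - <<'E'
from geo import *
c=snap('top','t2.png'); a=cv2.imread('pics/t2.png'); cv2.imwrite('pics/t2c.png',cv2.resize(a[120:320,200:460],None,fx=3,fy=3,interpolation=cv2.INTER_CUBIC))
o=robot.get_obs();print(o['position'],o['ft_force'])
E
```

```text
[ 0.50086118 -0.07373929  0.04129632] [-13.67736798  -9.42241648   7.49000971]
```

View pics/t2c.png

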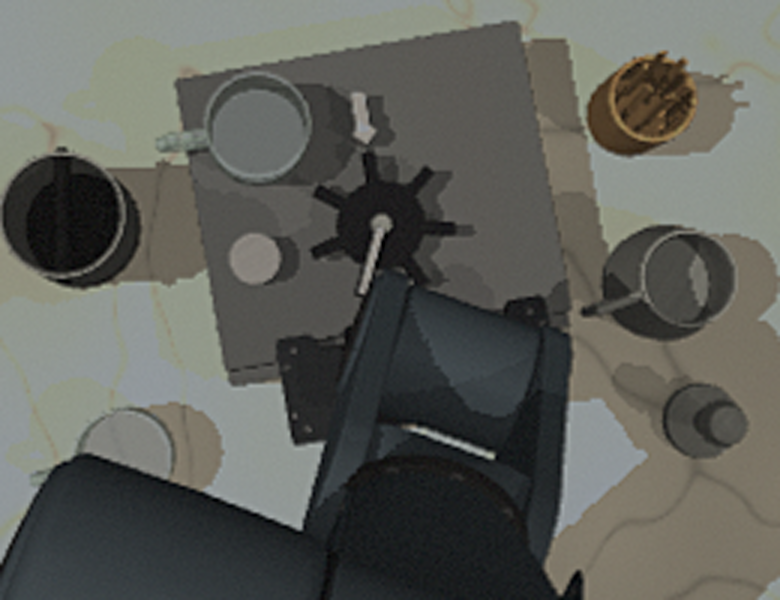

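Call:
move_arm(rows=[-10,-1.5,0,0,0,0,1,-15,-2,0,0,0,0,1,0,0,40,0,0,0.1,1,0,0,45,0,0,0.145,1,0,0,40,0,0,0.145,1,0,0,0,0,0,0.145,1,0,0,0,0,0,0.145,1,0,0,0,0,0,0.145,1,0,0,0,0,0,0.145,1,0,0,0,0,0,0.145,1,0,0,0,0,0,0.145,1,0,0,0,0,0,0.145,1])

```text
time: 6.6
position: [0.4828, -0.0769, 0.1667]
tool_rot: [0.711, 0.703, 0.001, 0.001]
ft_force: [-1.0, 0.2, 0.2]
grip_width: 0.0007
```

Call:
move_arm(rows=[0,0,0,0,0,0.145,1,0,0,0,0,0,0,1,0,0,0,0,0,0,1])

```text
time: 6.9
position: [0.4825, -0.0769, 0.1666]
tool_rot: [0.661, 0.75, 0.0, 0.001]
ft_force: [-0.2, 0.9, 0.4]
grip_width: 0.0008
```

```bash
python3 - <<'E'
from geo import *
np.set_printoptions(precision=4,suppress=True)
c=snap('scene','s3.png'); a=cv2.imread('pics/s3.png'); cv2.imwrite('pics/s3c.png',cv2.resize(a[80:300,70:340],None,fx=2.9,fy=2.7))
o=robot.get_obs();p=o['position'];print(p,o['tool_rot'],o['q'])
X=cloud(c).reshape(-1,3)
m=(np.hypot(X[:,0]-p[0],X[:,1]-p[1])<.05)&(X[:,2]>p[2]-.01)&(X[:,2]<p[2]+.04)
Q=(X[m]-p)*1000
a=np.radians(9);u=Q[:,0]*np.cos(a)+Q[:,1]*np.sin(a);v=-Q[:,0]*np.sin(a)+Q[:,1]*np.cos(a)
for z in range(-8,40,6):
    k=(Q[:,2]>=z)&(Q[:,2]<z+6)
    if k.sum(): print(z,k.sum(),'u',u[k].min(),u[k].max(),'v',v[k].min(),v[k].max())
# drawer panel
m=(X[:,2]>.072)&(X[:,2]<.079)&(X[:,0]>.45)&(X[:,0]<.56)&(abs(X[:,1]+.075)<.12)
U=X[m]@[.9877,.1564,0];print('panel u',np.percentile(U,[5,50,95]))
E
```

```text
[ 0.4823 -0.0769  0.1666] [0.6611 0.7503 0.0002 0.0004] [-0.3875  0.4297  1.8283  0.0003  0.8828 -0.514 ]
panel u [0.4943 0.4968 0.4991]
```

View pics/s3c.png

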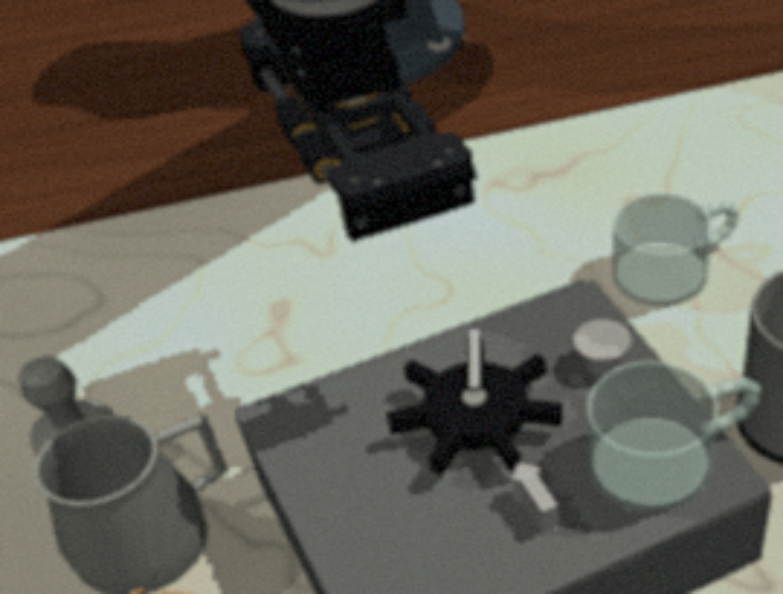

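Drawer panel is now flush with the unit (panel top at u≈0.497, no gap). Descending and entering the front gap of the wheel.

Call:
move_arm(rows=[-0.5,3,-20,0,0,0.03,1,0,0,-30,0,0,0,1,0,0,-19,0,0,0,1,10,1.6,0,0,0,0,1,15,2.4,0,0,0,0,1,15,2.4,0,0,0,0,1,10,1.6,0,0,0,0,1,10,1.6,0,0,0,0,1,6,1,0,0,0,0,1,5,0.8,0,0,0,0,1,0,0,0,0,0,0,1])

```text
time: 8.05
position: [0.5531, -0.0624, 0.0977]
tool_rot: [0.649, 0.761, 0.0, 0.0]
ft_force: [0.1, -0.2, 1.3]
grip_width: 0.0008
```

```bash
cat > st.py <<'E'
from geo import *
import sys
def st(fn=None):
    o=robot.get_obs();p=o['position']*1000;d=p[:2]-[607.6,-54]
    q=o['tool_rot'];psi=np.degrees(2*np.arctan2(q[1],q[0]))-90
    print('t',o['time'],'pos',p.round(1),'r',np.hypot(*d).round(1),'phi',(np.degrees(np.arctan2(d[1],d[0]))-9)%360,'psi-9',psi-9,'F',o['ft_force'].round(1))
    if fn:
        a=[]
        for n in ['top','scene']:
            c=snap(n,n+fn+'.png');r=robot.spot_point(n,'index_tip')
            for x in r[:1]:
                d=atz(c,x['at'],.113)*1000-[607.6,-54,0];print(n,'idx',x['conf'],np.round(x['at']),np.hypot(*d[:2]).round(1),(np.degrees(np.arctan2(d[1],d[0]))-9)%360)
        A=cv2.imread('pics/scene'+fn+'.png')[140:300,130:330];B=cv2.imread('pics/top'+fn+'.png')[120:280,230:430]
        cv2.imwrite('pics/c'+fn+'.png',np.hstack([cv2.resize(B,(400,320)),cv2.resize(A,(400,320))]))
st(*sys.argv[1:])
E
python3 st.py 4
```

```text
t 8.05 pos [553.1 -62.4  97.7] r 55.2 phi 179.79901297886812 psi-9 0.11479164311815282 F [ 0.1 -0.2  1.3]
top idx 0.19 [226. 196.] 217.3 81.02942808358036
```

View pics/c4.png

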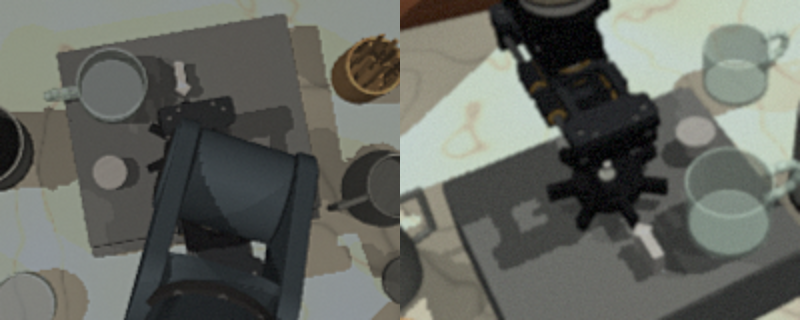

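Call:
move_arm(rows=[0.7,-3.8,0,0,0,0.07,1,1,-3.7,0,0,0,0.07,1,1.3,-3.7,0,0,0,0.07,1,1.5,-3.6,0,0,0,0.07,1,1.8,-3.4,0,0,0,0.07,1,2,-3.3,0,0,0,0.07,1])

```text
time: 8.85
position: [0.559, -0.0829, 0.0973]
tool_rot: [0.475, 0.88, 0.0, -0.002]
ft_force: [-0.8, 2.7, 1.6]
grip_width: 0.0003
```

```bash
python3 st.py 5
```

```text
t 8.85 pos [559.  -82.9  97.3] r 56.5 phi 201.7183765226795 psi-9 24.316955993369987 F [-0.8  2.7  1.6]
```

View pics/c5.png

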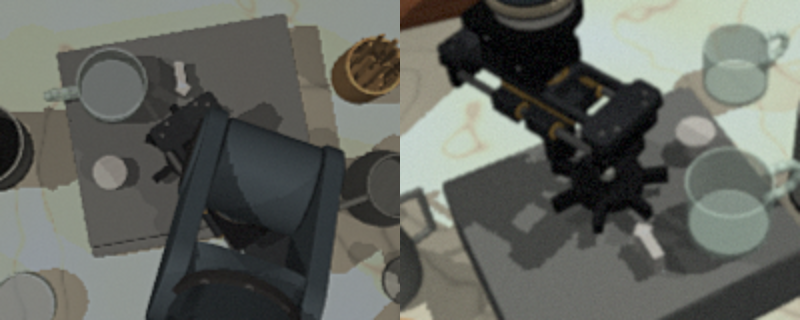

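Call:
move_arm(rows=[2.2,-3.2,0,0,0,0.07,1,1.2,-1.5,0,0,0,0.035,1,1.2,-1.5,0,0,0,0.035,1,0,0,0,0,0,0,1])

```text
time: 9.45
position: [0.5655, -0.0904, 0.0975]
tool_rot: [0.414, 0.91, -0.0, 0.0]
ft_force: [-0.7, -0.6, 0.2]
grip_width: 0.0005
```

```bash
python3 st.py 6
```

```text
t 9.45 pos [565.5 -90.4  97.5] r 55.7 phi 211.87453336487593 psi-9 32.13120651323001 F [-0.7 -0.6  0.2]
scene idx 0.75 [220. 205.] 58.8 177.46041898819487
```

View pics/c6.png

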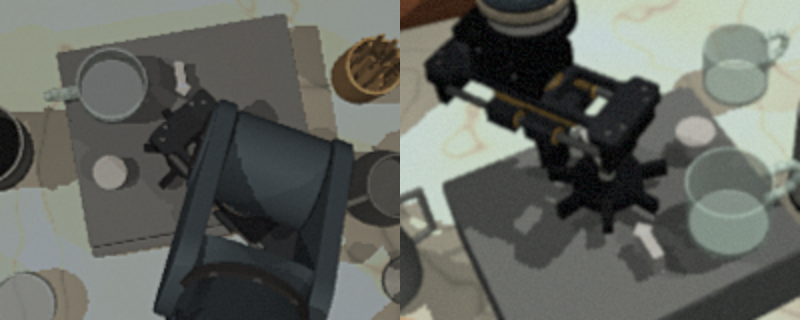

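```bash
python3 - <<'E'
import cv2
A=cv2.imread('pics/scene6.png')[170:270,180:300];cv2.imwrite('pics/z6.png',cv2.resize(A,None,fx=6,fy=6,interpolation=cv2.INTER_CUBIC)*1)
E
```

```text
(no output)
```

View pics/z6.png

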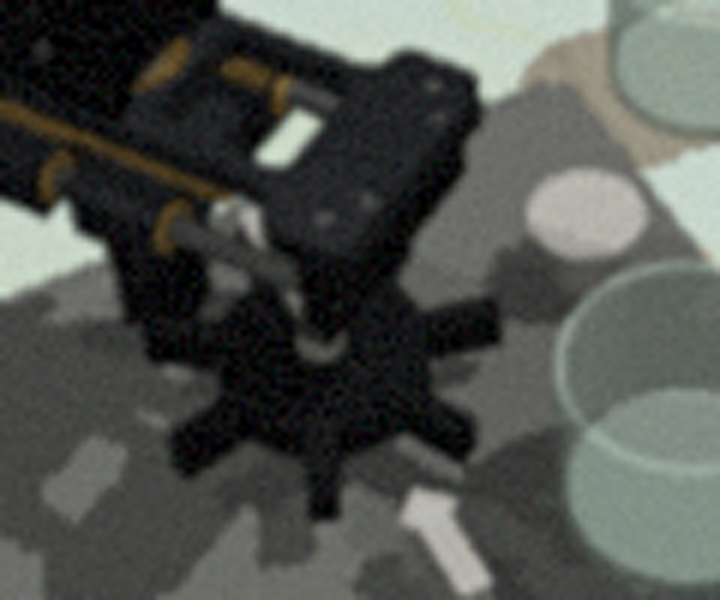

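The pointer faces mid-gap, so the wheel is about half a click round. A little further.

Call:
move_arm(rows=[1.2,-1.4,0,0,0,0.035,1,1.3,-1.4,0,0,0,0.035,1,0,0,0,0,0,0,1,0,0,0,0,0,0,1])

```text
time: 10.05
position: [0.5683, -0.0932, 0.0976]
tool_rot: [0.381, 0.924, -0.0, 0.001]
ft_force: [0.6, -2.5, 0.1]
grip_width: 0.0004
```

```bash
cat > z.py <<'E'
import cv2,sys
f=sys.argv[1]
A=cv2.imread('pics/scene%s.png'%f)[170:270,180:300];cv2.imwrite('pics/z%s.png'%f,cv2.resize(A,None,fx=5,fy=5,interpolation=cv2.INTER_CUBIC))
E
python3 st.py 7; python3 z.py 7
```

```text
t 10.05 pos [568.3 -93.2  97.6] r 55.5 phi 215.89141196387465 psi-9 36.150276351539844 F [ 0.6 -2.5  0.1]
top idx 0.45 [435. 259.] 270.0 228.94799450499485
scene idx 0.74 [215. 211.] 52.4 193.639963145362
```

View pics/z7.png

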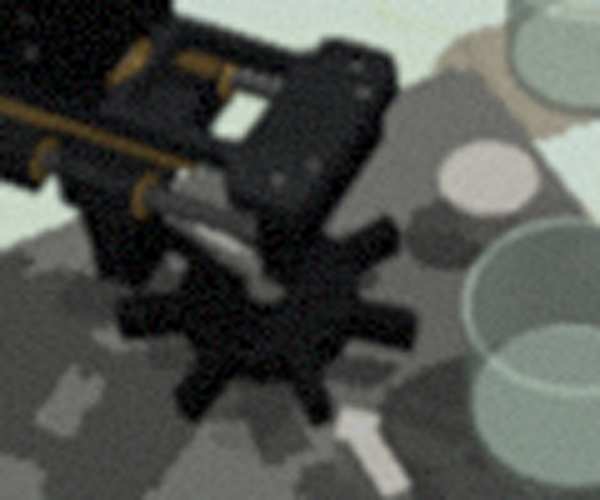

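The wheel snapped; the barred tooth is now resting against the trailing side of the finger. Withdrawing radially, then returning to the front.

Call:
move_arm(rows=[-3,-3,0,0,0,0,1,-4,-4,0,0,0,0,1,-5,-5,0,0,0,0,1,-6,-6,0,0,0,0,1,-7.5,-7.5,0,0,0,0,1,-5.2,10,0,0,0,-0.126,1,-5.2,10,0,0,0,-0.126,1,-5.2,10,0,0,0,-0.126,1,-5.2,10,0,0,0,-0.126,1,-5.2,10,0,0,0,-0.126,1,0,0,0,0,0,0,1])

```text
time: 11.35
position: [0.5144, -0.0676, 0.0974]
tool_rot: [0.648, 0.761, -0.0, -0.001]
ft_force: [-0.4, -0.4, 0.2]
grip_width: 0.0003
```

```bash
python3 st.py 8; python3 z.py 8
```

```text
t 11.35 pos [514.4 -67.6  97.4] r 94.2 phi 179.28942481434677 psi-9 0.16128411927542174 F [-0.4 -0.4  0.2]
scene idx 0.96 [209. 212.] 57.4 203.42499760909263
```

View pics/z8.png

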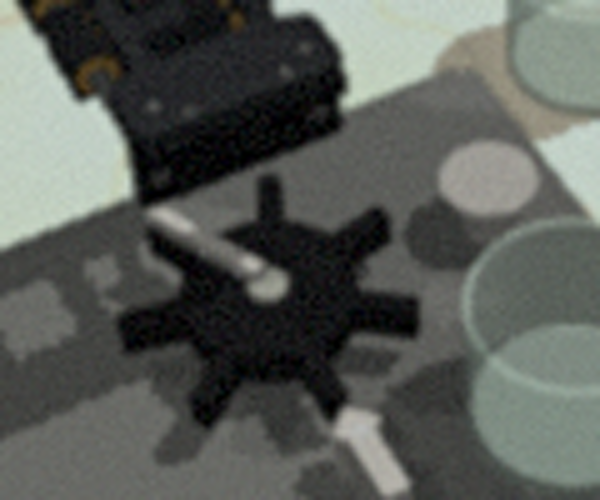

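One click done (tooth at pointer, bar at ≈203–206°). Second click.

Call:
move_arm(rows=[10,1,0,0,0,0,1,10,1.3,0,0,0,0,1,10,1.3,0,0,0,0,1,8.4,1.3,0,0,0,0,1,0,0,0,0,0,0,1])

```text
time: 12.05
position: [0.5569, -0.0636, 0.0976]
tool_rot: [0.648, 0.761, 0.0, 0.001]
ft_force: [0.0, 0.9, 0.1]
grip_width: 0.0005
```

Call:
move_arm(rows=[0.7,-3.8,0,0,0,0.07,1,1,-3.7,0,0,0,0.07,1,1.3,-3.7,0,0,0,0.07,1,1.5,-3.6,0,0,0,0.07,1,1.8,-3.4,0,0,0,0.07,1,2,-3.3,0,0,0,0.07,1,2.2,-3.2,0,0,0,0.07,1,1.2,-1.5,0,0,0,0.035,1,1.2,-1.5,0,0,0,0.035,1,1.2,-1.4,0,0,0,0.035,1,1.3,-1.4,0,0,0,0.035,1,0,0,0,0,0,0,1])

```text
time: 13.25
position: [0.5705, -0.0945, 0.0975]
tool_rot: [0.381, 0.925, -0.0, 0.0]
ft_force: [0.8, -2.4, -0.3]
grip_width: 0.0003
```

```bash
python3 st.py 9; python3 z.py 9
```

```text
t 13.25 pos [570.5 -94.5  97.5] r 54.9 phi 218.4882722141897 psi-9 36.2306205317706 F [ 0.8 -2.4 -0.3]
scene idx 0.78 [205. 233.] 49.4 254.76421147734845
```

View pics/z9.png

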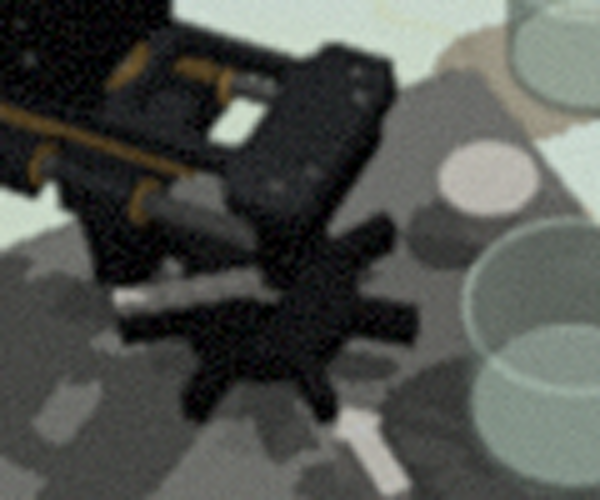

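Call:
move_arm(rows=[-3,-3,0,0,0,0,1,-4,-4,0,0,0,0,1,-5,-5,0,0,0,0,1,-6,-6,0,0,0,0,1,-8,-8,0,0,0,0,1,-5.3,10,0,0,0,-0.126,1,-5.3,10,0,0,0,-0.126,1,-5.3,10,0,0,0,-0.126,1,-5.3,10,0,0,0,-0.126,1,-5.3,11,0,0,0,-0.126,1,0,0,0,0,0,0,1])

```text
time: 14.55
position: [0.5155, -0.0681, 0.0974]
tool_rot: [0.648, 0.761, -0.001, -0.002]
ft_force: [-0.5, -0.1, -0.3]
grip_width: 0.0004
```

```bash
python3 st.py 10; python3 z.py 10
```

```text
t 14.55 pos [515.5 -68.1  97.4] r 93.2 phi 179.692402281865 psi-9 0.16597468538323312 F [-0.5 -0.1 -0.3]
scene idx 0.7 [203. 232.] 52.8 253.33358343051862
```

View pics/z10.png

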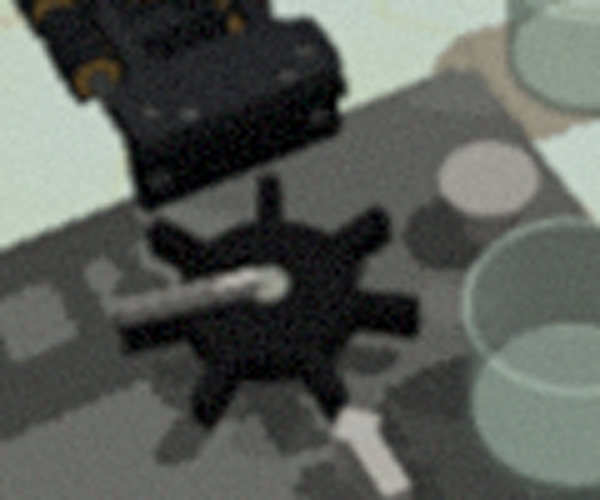

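Two clicks done (bar at ≈257°). Third click, same stroke.

Call:
move_arm(rows=[9,1.2,0,0,0,0,1,9,1.3,0,0,0,0,1,9,1.3,0,0,0,0,1,8,1.3,0,0,0,0,1,0,0,0,0,0,0,1])

```text
time: 15.25
position: [0.5547, -0.064, 0.0976]
tool_rot: [0.648, 0.761, 0.0, 0.001]
ft_force: [-0.6, 0.3, -0.7]
grip_width: 0.0006
```

Call:
move_arm(rows=[0.7,-3.8,0,0,0,0.07,1,1,-3.7,0,0,0,0.07,1,1.3,-3.7,0,0,0,0.07,1,1.5,-3.6,0,0,0,0.07,1,1.8,-3.4,0,0,0,0.07,1,2,-3.3,0,0,0,0.07,1,2.2,-3.2,0,0,0,0.07,1,1.2,-1.5,0,0,0,0.035,1,1.2,-1.5,0,0,0,0.035,1,1.2,-1.4,0,0,0,0.035,1,1.3,-1.4,0,0,0,0.035,1,0,0,0,0,0,0,1])

```text
time: 16.45
position: [0.568, -0.0944, 0.0974]
tool_rot: [0.381, 0.925, -0.0, -0.0]
ft_force: [0.1, -0.5, -0.3]
grip_width: 0.0
```

```bash
python3 st.py 11; python3 z.py 11
```

```text
t 16.45 pos [568.  -94.4  97.4] r 56.6 phi 216.60067277915388 psi-9 36.21548890192042 F [ 0.1 -0.5 -0.3]
scene idx 0.95 [216. 251.] 56.9 304.0274598695729
```

View pics/z11.png

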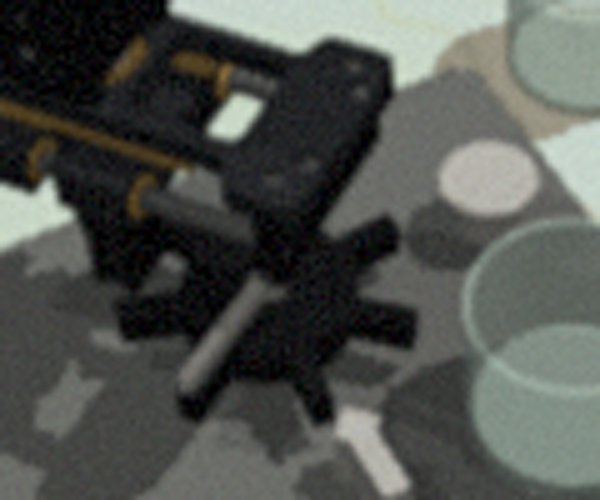

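Snapped to the third click (bar ≈304°, to settle at 308.6°). Withdraw.

Call:
move_arm(rows=[-3,-3,0,0,0,0,1,-4,-4,0,0,0,0,1,-5,-5,0,0,0,0,1,-6,-6,0,0,0,0,1,-8,-8,0,0,0,0,1,-5.2,10,0,0,0,-0.126,1,-5.2,10,0,0,0,-0.126,1,-5.2,10,0,0,0,-0.126,1,-5.2,10,0,0,0,-0.126,1,-5.2,11,0,0,0,-0.126,1,0,0,0,0,0,0,1])

```text
time: 17.75
position: [0.5141, -0.0685, 0.0974]
tool_rot: [0.648, 0.761, -0.0, -0.001]
ft_force: [-0.6, -0.7, -0.1]
grip_width: 0.0005
```

```bash
python3 st.py 12; python3 z.py 12
```

```text
t 17.75 pos [514.1 -68.5  97.4] r 94.6 phi 179.8383948528669 psi-9 0.16717219499975045 F [-0.6 -0.7 -0.1]
top idx 0.79 [344. 176.] 54.9 306.71756752333124
scene idx 0.55 [220. 251.] 55.3 310.5558216629978
```

View pics/z12.png

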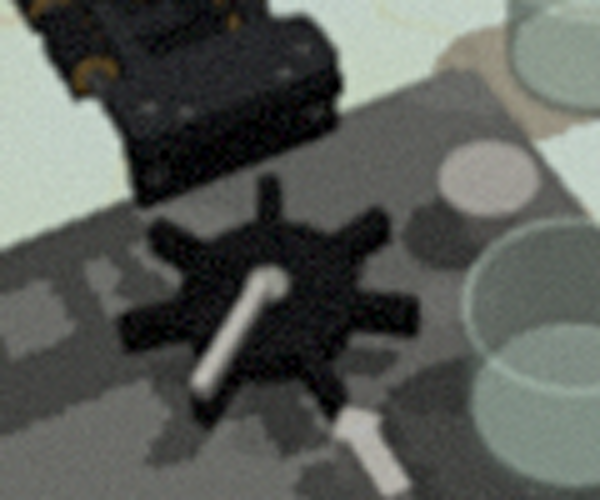

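Three clicks done (bar ≈308.6°, one short). Last click.

Call:
move_arm(rows=[9,1.2,0,0,0,0,1,10,1.5,0,0,0,0,1,9,1.4,0,0,0,0,1,8,1.4,0,0,0,0,1,0,0,0,0,0,0,1])

```text
time: 18.45
position: [0.554, -0.064, 0.0976]
tool_rot: [0.648, 0.761, 0.0, 0.001]
ft_force: [0.4, -0.3, -0.1]
grip_width: 0.0004
```

Call:
move_arm(rows=[0.7,-3.8,0,0,0,0.07,1,1,-3.7,0,0,0,0.07,1,1.3,-3.7,0,0,0,0.07,1,1.5,-3.6,0,0,0,0.07,1,1.8,-3.4,0,0,0,0.07,1,2,-3.3,0,0,0,0.07,1,2.2,-3.2,0,0,0,0.07,1,1.2,-1.5,0,0,0,0.035,1,1.2,-1.5,0,0,0,0.035,1,1.2,-1.4,0,0,0,0.035,1,1.3,-1.4,0,0,0,0.035,1,0,0,0,0,0,0,1])

```text
time: 19.65
position: [0.5674, -0.0944, 0.0974]
tool_rot: [0.381, 0.925, -0.0, -0.0]
ft_force: [-0.1, 0.7, -0.1]
grip_width: 0.0004
```

```bash
python3 st.py 13; python3 z.py 13
```

```text
t 19.65 pos [567.4 -94.4  97.4] r 57.0 phi 216.14556126740405 psi-9 36.21455689127421 F [-0.1  0.7 -0.1]
scene idx 0.96 [234. 253.] 56.9 335.72801253447676
```

View pics/z13.png

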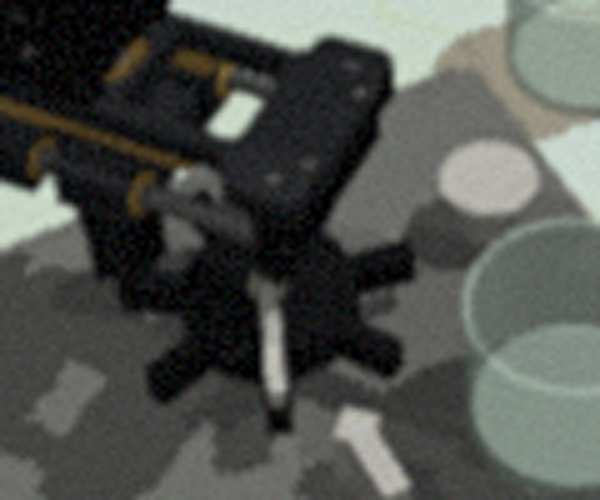

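Right at the half-click, not snapped yet (bar ≈336°). Slightly further.

Call:
move_arm(rows=[1,-0.9,0,0,0,0.02,1,1,-0.9,0,0,0,0.02,1,0,0,0,0,0,0,1,0,0,0,0,0,0,1])

```text
time: 20.25
position: [0.5704, -0.0972, 0.0977]
tool_rot: [0.362, 0.932, -0.0, 0.001]
ft_force: [1.3, -2.9, -0.3]
grip_width: -0.0
```

```bash
python3 st.py 14; python3 z.py 14
```

```text
t 20.25 pos [570.4 -97.2  97.7] r 57.0 phi 220.2560371622821 psi-9 38.50318653386776 F [ 1.3 -2.9 -0.3]
scene idx 0.62 [244. 249.] 52.8 355.303380138051
```

View pics/z14.png

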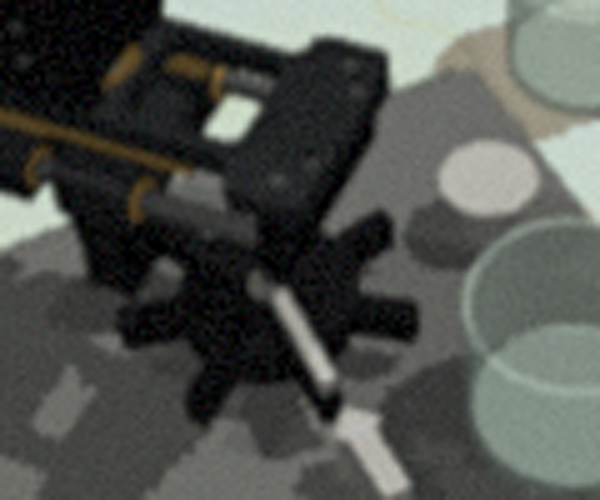

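Snapped; the barred tooth is at the pointer. Withdrawing radially, then up and away.

Call:
move_arm(rows=[-3,-3,0,0,0,0,1,-4,-4,0,0,0,0,1,-5,-5,0,0,0,0,1,-6,-6,0,0,0,0,1,-8,-8,0,0,0,0,1,-8,-8,5,0,0,0,1,0,0,40,0,0,0,1,0,0,45,0,0,0,1,0,0,40,0,0,0,1,-20,-30,0,0,0,0,1,-20,-35,0,0,0,0,1,-20,-35,0,0,0,0,1])

```text
time: 21.65
position: [0.4742, -0.2312, 0.2285]
tool_rot: [0.362, 0.932, -0.0, 0.001]
ft_force: [1.2, -0.1, 0.5]
grip_width: 0.0004
```

Call:
move_arm(rows=[-15,-45,0,0,0,0,1,-15,-45,0,0,0,0,1,-15,-45,0,0,0,0,1,-15,-45,0,0,0,0,1,-10,-45,0,0,0,0,1,-10,-45,0,0,0,0,1,0,0,0,0,0,0,1,0,0,0,0,0,0,1])

```text
time: 22.45
position: [0.3939, -0.501, 0.2272]
tool_rot: [0.364, 0.931, 0.001, -0.0]
ft_force: [0.2, 0.8, 0.3]
grip_width: 0.0002
```

```bash
python3 - <<'E'
from fit import *
import st
st.st('15')
np.set_printoptions(precision=3,suppress=True)
for n in ['top','scene']:
    c=robot.camera(n); x,f,k=fitwheel(c); print(n,x,f,k,'tooth deg rel',(np.degrees(x[2])-9))
    for th,z in [('index_tip',.113),('pointer_edge',.111),('capsule',.085),('cup_a',.085),('tamper',0)]:
        for r in robot.spot_point(n,th)[:2]: print(th,round(r['conf'],2),atz(c,r['at'],z))
    X=cloud(c).reshape(-1,3)*1000
    m=(X[:,2]>72)&(X[:,2]<79)&(X[:,0]>450)&(X[:,0]<560)&(abs(X[:,1]+75)<120)
    print('panel u',np.percentile(X[m]@[.9877,.1564,0],[5,50,95]))
E
python3 z.py 15
```

```text
t 22.45 pos [ 393.9 -501.   227.2] r 495.4 phi 235.4484666551561 psi-9 38.33299055211043 F [0.2 0.8 0.3]
t 22.45 pos [ 393.9 -501.   227.2] r 495.4 phi 235.4484666551561 psi-9 38.33299055211043 F [0.2 0.8 0.3]
scene idx 0.95 [248. 248.] 54.3 1.9634164185257355
top [607.352 -54.898   0.165] 128.0 1036 tooth deg rel 0.475041204309818
index_tip 0.82 [ 0.658 -0.05   0.113]
index_tip 0.5 [0.583 0.035 0.113]
pointer_edge 0.72 [ 0.667 -0.047  0.111]
pointer_edge 0.72 [0.675 0.034 0.111]
capsule 0.66 [0.583 0.041 0.085]
capsule 0.63 [0.604 0.167 0.085]
cup_a 0.93 [0.684 0.039 0.085]
cup_a 0.75 [0.444 0.135 0.085]
tamper 0.73 [ 0.457 -0.315  0.   ]
tamper 0.3 [ 0.513 -0.069  0.   ]
panel u [495.029 500.463 506.103]
scene [607.431 -53.718   0.155] 613.0 1502 tooth deg rel -0.14704288256799636
index_tip 0.56 [ 0.657 -0.045  0.113]
pointer_edge 0.85 [ 0.662 -0.043  0.111]
pointer_edge 0.16 [ 0.644 -0.258  0.111]
cup_a 0.82 [0.674 0.035 0.085]
cup_a 0.57 [0.517 0.103 0.085]
tamper 0.81 [ 0.46  -0.313  0.   ]
panel u [493.936 496.788 499.288]
```

View pics/c15.png

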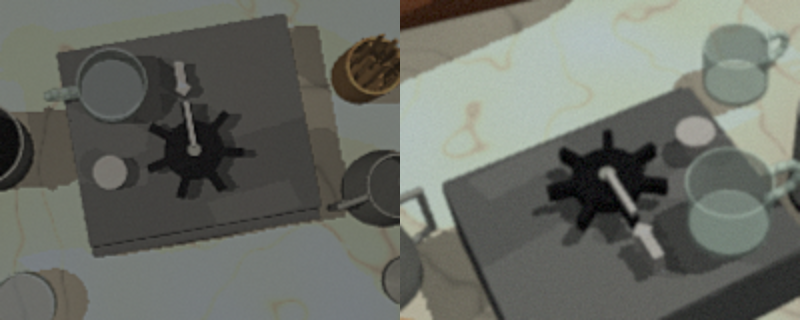

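View pics/z15.png

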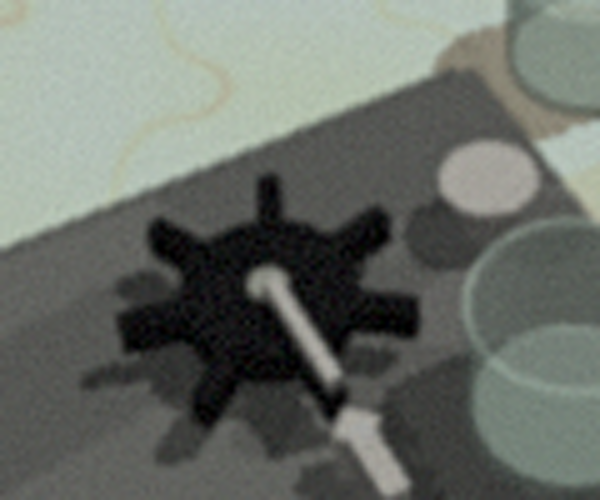

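Both views show the bar lined up with the pointer, the drawer flush, and the other things where they stood.

```bash
python3 -c "
from rig import robot
print(robot.hand_in())"
```

```text
the job is handed in; nothing more can be done
None
```

I shut the drawer, then flicked the day wheel four clicks counter-clockwise, one at a time. The barred tooth now rests at the pointer, and I handed the job in at about 23 s of the 58 s allowed.

- **Drawer:** I pushed with shut fingertips until it met the stop. The force rose to about 17 N while the position no longer changed. Afterwards the top camera put the panel at 495–506 mm along the unit's x axis, as expected when shut (front face at 495 mm). The scene camera read only 494–499 mm, because it sees mostly the front edge.
- **Wheel:** The star fit to the depth maps gives the teeth within 0.5° of the click position (+0.5° from the top camera, −0.1° from the scene camera). The pictures show the bar in line with the pointer. It never clicked past; the last click needed a slightly longer stroke before it snapped over.
- **Everything else:** In the final pictures and measurements, the capsule, cup_a and the tamper show no movement beyond measurement error, and nothing else looks disturbed. I did not re-measure the knock tube, stirrer cup and milk jug. The gripper was withdrawn well clear before hand-in.
- **Disagreements:** The trained network's first estimates of the wheel axis differed by about 10 mm between the two cameras, so I used the depth-fit position instead. Its bar angle at the end was about 2° off the fit.

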